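Clamp the mill bowl, fit the bayonet lid and hold it at pulse

TASK

Run the bench mill at pulse: press the mill's blue sprung clamp lever down until its catch holds it, so that the bowl cannot turn, then fit the loose bayonet lid with its lugs down through the bowl's entry slots (white marks). Turn the lid clockwise against its spring to the yellow pulse marks, halfway to the red lock marks, never into the lock click, and finish while still gripping the lid and holding it there. Leave the other things on the worktop where they are.

Things in the scene. Friction and masses are not known exactly. Their poses are not given: they have to be found in the camera images.
- mill: bench mill, fixed: white base 160 x 175 mm, 60 mm high, steel bowl in the middle (black rim ring 120 mm across, top at 118 mm; steel lip at 120 mm), clamp lever along its -y side, catch post (98 mm high) beside it. Origin on the worktop under the bowl's axis; x to the back of the mill, z up. Place and yaw change (yaw about -0.1 to 0.5)
- clamp_pad (a point): middle of the top of the blue press pad (36 x 30 mm) at the free front end of the clamp lever; moves with it. The hinge lies 150 mm behind it (mill's +x) along the lever, at 78 mm height; the pad's top is 5.5 mm above the lever's line. Raised, it is 136 mm above the worktop and slopes 20 degrees (0.36 rad) down to the hinge; caught, it is about level, at 87 mm
- clamp (a joint): angle of the clamp lever in rad: 0 raised, grows as pressed down, against a spring (4 N at the pad at first, 7 N lower down, up to 10 N where the catch gives way). Past about 0.34 the catch snaps over it; hard stop 0.40. Let go, it stays at about 0.33; not caught, it springs back to 0
- bowl (a joint): turn of the bowl in its seat in rad, 0 as it stands, positive clockwise from above. It turns very easily while the clamp is up; with the clamp down a tooth keys it to within 0.03
- bowl_entry (a point): middle of the bowl's mouth, level with the lip's top (120 mm up). Its x axis runs through the two facing entry slots, in line with the white marks on the rim ring; z up. Mouth 72 mm across inside the lip; slots 18 mm wide at the lip's inner edge, widening outwards to 46 mm from the axis; lip 8 mm thick, free channel under it
- bowl_pulse (a point): the same point, but its x axis runs through the two yellow pulse marks on the rim ring, 45 degrees clockwise (from above) of the entry slots. The red lock marks lie another 45 degrees on
- lid_ring (a joint): turn of the sprung ring under the bowl's lip in rad, 0 at rest, grows clockwise. The lid's lugs drive it after about 0.11 rad of play; its spring pushes the lid back, with 0.1 N m at first and 0.2 N m at the pulse marks. The lock pawl begins to resist at about 1.1 and snaps at 1.3 (about 0.1 N m more)
- lid: loose lid, upright: grey disc 102 mm across, 16 to 22 mm above its origin; under it a plug 66 mm across, 16 mm deep, tapered to 58 mm, with two steel lugs 10 mm wide, 6 mm thick at its lower end, out to 43.5 mm along +x and -x, in line with white pointers on the disc. Origin: middle of the underside, z up; 0.13 to 0.21 kg; two-fold symmetric. Seated, its origin is 16 mm below bowl_entry
- lid_grip (a point): point on the lid's axis 45 mm above its origin, at the height to grip: in the black grip bar, 66 mm long along the lid's x, 22 mm wide, 22 to 52 mm above the origin. Axes as the lid's
- beaker: clear plastic beaker, 71 mm across, 88 mm tall, behind the work; bystander. Origin: middle of its underside
- tint_bowl: pink mixing bowl 128 x 154 x 58 mm at the right; bystander. Origin: middle of its underside
- dye_bottle: the nearer amber bottle with black cap, 43 mm across, 117 mm tall, behind the work; bystander. Origin: middle of its underside
- timer: white twist timer 63 mm across, 36 mm tall, at the left; bystander. Origin: middle of its underside
Mind the look-alikes: they are no part of the job. What is shaped like the lid but green or turquoise is not meant.

How it is judged:
On the way, in this order (a step that is already met when the one before it is completed fails the run):
1. the clamp lever stays down by itself, held by its catch, with the hand 70 mm or more away from its pad (value of joint clamp above 0.31 rad and distance between the grasp point and clamp_pad above 0.07 m), for 0.2 s.
2. the lid is down in the bowl, lugs below the lip, not yet turned far (z of lid in the frame of bowl_entry below -0.012 m and horizontal distance between lid and bowl_entry below 0.006 m and value of joint lid_ring below 0.4 rad).
At the end, for the whole second after the job is handed in: clamp caught (over 0.31 rad), bowl within 0.1 rad of its start; lid seated (origin 12 mm or more below the lip's top, within 6 mm of the axis, tilt under 0.08 rad), within 0.17 rad of the yellow pulse marks with the spring wound (ring 0.4 to 1.0), still, gripped with over 3 N (value of joint clamp above 0.31 rad and value of joint bowl between -0.1 and 0.1 rad and z of lid in the frame of bowl_entry below -0.012 m and horizontal distance between lid and bowl_entry below 0.006 m and angle between lid's own z axis and vertical below 0.08 rad and angle between the x axis of lid and the x axis of bowl_pulse, either way round below 0.17 rad and value of joint lid_ring between 0.4 and 1 rad and angular speed of lid below 0.5 rad/s and contact force between the fingers and lid above 3 N); the arm keeps its last pose, push and grip.
It fails at once if the lid is turned into the lock click (value of joint lid_ring above 1.25 rad).
It fails at once if the bowl is spun in its seat (value of joint bowl above 0.3 rad or value of joint bowl below -0.3 rad).
It fails at once if a bystander is moved more than 30 mm (distance of any of beaker, dye_bottle, timer, tint_bowl from where it was at the start of the episode above 0.03 m).
It also fails if it takes over 61 s, if anything falls off the work surface, if the arm or the gripper's body presses on something with over 40 N, if the wrist force passes 120 N, or if a joint passes its speed limit or range.

ROBOT

A 7-joint arm with a two-finger parallel gripper is mounted at the origin on a cart in front of the work surface, level with it; the furniture and walls round the work are solid. World frame = base frame: x ahead of the robot, y to its left, z up, the work surface at z = 0. Lengths are in m, angles in rad, forces in N, time in s.
With the tool pointing down it reaches from about 0.4 to 0.875 m from the base axis. Payload 19.3 kg.
Tool frame: the origin (TCP) lies at the very end of the fingers, on their centre line; the grasp point (between the pads) lies 19 mm behind it; z points along the fingers, y is the line along which they close (so a half turn about z gives the same grasp; the last joint's range is limited). The gripper opens to 85 mm and grips with 20 to 120 N. Pads are 22 mm wide; open, the fingers measure 114 mm over their backs; the gripper's body (76 mm by 85 mm) begins 54 mm behind the grasp point. The pads swing forward as they close: fully open they stand 13 mm farther back than shut.
Start: joints at [1.198, 0.521, -0.036, 1.599, 0.021, 1.021, -0.113], TCP at [0.186, -0.597, 0.231] pointing down, gripper open.
Joint ranges: [-2.91, 2.91], [-0.3, 2.13], [-1.5, 1.42], [0.17, 2.43], [-1.26, 4.41], [0.16, 1.93], [-2.52, 2.52]. Speed limits (rad/s): [1.89, 1.89, 2.39, 2.39, 3.01, 3.01, 3.01].

INTERFACE

Orientations are given as [roll, pitch, yaw] about the fixed x, y, z axes, in that order (R = Rz(yaw) Ry(pitch) Rx(roll)).
In Python, from workcell import bot gives the robot as it stands.
- The arm moves only by the shell command python3 -m crank 'ROWS' [FORCE]. ROWS is a JSON object of lists of equal length, an entry for each row: "travel": the shift along the world's x, y, z in cm, a list of three; "turn": the turn, a rotation vector about the world's x, y, z in degrees, a list of three; "gripper": the closure, from 0 (fully open) to 1 (shut). A call has exactly 5 rows; each row is the pose to reach, as a shift and turn from the pose commanded when the call began; what a row does not reach only later rows make up. A row lasts 1/10 s, in which the tool goes at most 50 mm and 8.59 degrees, less where a joint would pass 70% of its speed; a pose out of reach is approached as far as the arm can. A call with a gripper value outside its range is refused whole. The fingers move at their own pace and stop on an object; FORCE is the grip in N (left out, the last holds). Time passes only in rows, so rows that repeat a pose let the fingers close, or fill a call up. It gives the time, the measured TCP pose, the force, the opening and the grip force at its end, in the units of the state.
- bot.observe(): the state, without advancing time (a new reading comes with each control period).
- bot.grab_frame(name): name is "scene" or "top" or "wrist"; returns a dict with "pixels" (400x640x3 uint8, red, green, blue), "fx", "fy", "cx", "cy" (pixels), "dist" ([k1, k2, p1, p2, k3] as OpenCV has them; the pictures are not rectified), "extrinsics" (4x4, takes a point from world to camera coordinates). Camera axes: x right, y down, z forward; pixel columns grow to the right and rows downward; lengths in m; the calibration is good to about 2 mm. A picture is of the moment at which its call begins. There is no depth.
- bot.job_done(): hands the job in; it is judged then, once.
The state is a dict: "clock": time; "qpos": joint angles; "qd": joint speeds; "joint_efforts": joint torques, N m; "position": TCP position; "tool_rot": TCP orientation; "force": force on the tool from outside, world axes, zero at the start; "moment": the same for the moment, N m; "grip_width": finger opening in m; "finger_force": force on a finger pad.
Only numpy, scipy, OpenCV 4.12 (cv2) and the standard library are available. Lean on these libraries where they do the work, as an engineer would, in place of code of your own. Each camera call takes 0.05 s, during which the arm holds its last target. There are 200 camera calls.

## Working session

There is one attempt and no reset: what is moved stays moved. The work goes in short steps, Python scripts to look and compute and a shell command to move; the robot and the scene stay as the last step left them, time stands still between calls to the robot, and variables do not carry over. Pictures are saved under pics/ and viewed, at most 10 in all, crops included, and the job is handed in when it is done.

```bash
mkdir -p pics; cat > h.py <<'E'
import numpy as np, cv2
from workcell import bot
def snap(n,save=None):
    f=bot.grab_frame(n)
    if save: cv2.imwrite('pics/'+save,f['pixels'][:,:,::-1])
    return f
def ray(f,uv):
    K=np.array([[f['fx'],0,f['cx']],[0,f['fy'],f['cy']],[0,0,1.]])
    p=cv2.undistortPoints(np.array(uv,float).reshape(-1,1,2),K,np.array(f['dist'],float)).reshape(-1,2)
    E=np.array(f['extrinsics']);R=E[:3,:3];t=E[:3,3]
    return -R.T@t,np.c_[p,np.ones(len(p))]@R
def onplane(f,uv,z):
    c,d=ray(f,uv);return c+d*((z-c[2])/d[:,2])[:,None]
def proj(f,P):
    K=np.array([[f['fx'],0,f['cx']],[0,f['fy'],f['cy']],[0,0,1.]]);E=np.array(f['extrinsics'])
    return cv2.projectPoints(np.array(P,float).reshape(-1,3),cv2.Rodrigues(E[:3,:3])[0],E[:3,3],K,np.array(f['dist'],float))[0].reshape(-1,2)
E
python3 - <<'E'
from h import *
a=snap('scene','scene0.png');b=snap('top','top0.png')
for f in(a,b):print(np.array(f['extrinsics']).round(3),f['fx'])
print(bot.observe())
E
```

```text
[[-0.901 -0.434  0.008  0.561]
 [-0.309  0.628 -0.715  0.2  ]
 [ 0.305 -0.646 -0.699  1.672]
 [ 0.     0.     0.     1.   ]] 484.35082951279725
[[ 0.018 -1.    -0.022  0.092]
 [-0.983 -0.013 -0.183  0.588]
 [ 0.183  0.025 -0.983  1.344]
 [ 0.     0.     0.     1.   ]] 432.5866827326086
{'clock': 0.1, 'qpos': array([ 1.19777915,  0.52196171, -0.03631479,  1.59992115,  0.02122698,
        1.02108348, -0.11275723]), 'qd': array([ 1.88534086e-04, -1.38977877e-03,  4.11535954e-04, -1.71774856e-03,
       -4.93877548e-04,  1.22222996e-03, -7.93134827e-05]), 'joint_efforts': array([ 3.28642484e-03, -9.28497362e+01,  1.98410198e+00, -3.70530510e+01,
        1.81732723e-02,  5.38479828e-03,  1.17917648e-04]), 'position': array([ 0.18625245, -0.59630728,  0.23078957]), 'tool_rot': array([-3.14060924e+00,  9.67350974e-05,  3.02851616e-01]), 'force': array([ 0.21561839, -0.15073653,  0.17306131]), 'moment': array([ 0.01975242, -0.01764969, -0.03224724]), 'finger_force': 0.0, 'grip_width': 0.08513238108833128}
```

View pics/scene0.png

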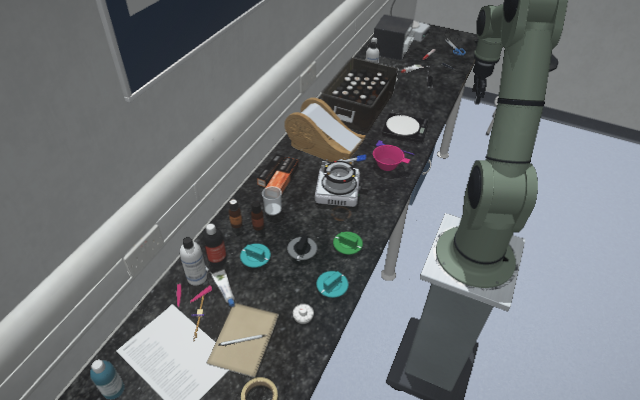

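View pics/top0.png

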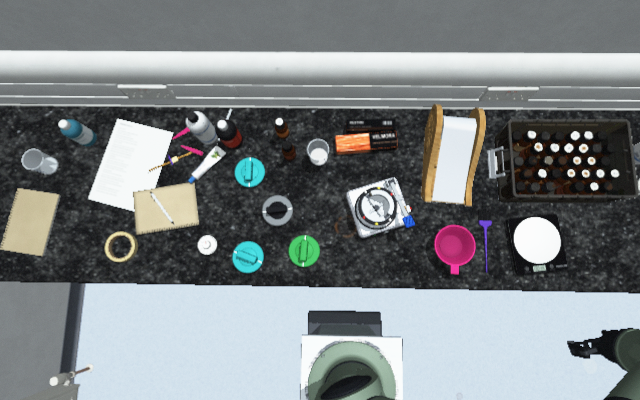

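The scene view and the top view show four lid-shaped things. In the top view they are grey at (277,211), turquoise at (250,172) and (248,257), and green at (304,250). By the description the grey one is the lid. The mill is at (378,207) and its blue pad at (407,222). One close crop will check the choice.

```bash
python3 - <<'E'
from h import *
a=cv2.imread('pics/top0.png')[160:250,250:420]
cv2.imwrite('pics/crop.png',cv2.resize(a,(799,423),interpolation=cv2.INTER_CUBIC))
E
```

```text
(no output)
```

View pics/crop.png

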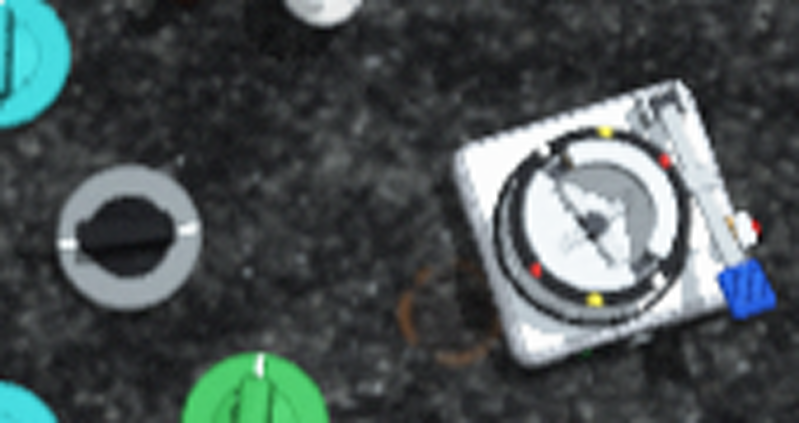

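The crop shows the grey disc with white pointers at (68,244) and (187,229), and its black bar. The mill's white marks are at (545,150) and (658,282), yellow at (605,132) and (595,299), and red at (665,160) and (537,270). The blue pad is at (747,289).

```bash
cat > m.py <<'E'
from h import *
f=snap('top');im=f['pixels'];hsv=cv2.cvtColor(im,cv2.COLOR_RGB2HSV)
def blob(lo,hi,box,n=1):
    x0,y0,x1,y1=box;m=cv2.inRange(hsv[y0:y1,x0:x1],np.array(lo),np.array(hi))
    k,l,s,c=cv2.connectedComponentsWithStats(m)
    i=1+np.argsort(-s[1:,4])[:n];print(s[i,4]);return c[i]+[x0,y0]
mill=(345,178,412,240)
yl=onplane(f,blob((20,120,120),(35,255,255),mill,2),.118)
rd=onplane(f,blob((170,100,100),(180,255,255),(358,178,396,240),2),.118)
for n,p in(('y',yl),('r',rd)):
    d=p[0]-p[1];print(n,p.round(4).tolist(),'mid',p.mean(0).round(4),'len',np.linalg.norm(d).round(4),'ang',np.arctan2(d[1],d[0]).round(3))
w=onplane(f,np.array([[545,150],[658,282]])/4.7+[250,160],.118);d=w[0]-w[1];print('w',w.round(4).tolist(),w.mean(0),np.arctan2(d[1],d[0]))
pad=blob((105,150,80),(125,255,255),(390,200,425,240));print('pad',pad,onplane(f,pad,.134).round(4),onplane(f,pad,.087).round(4))
# lid
x0,y0=255,190;h=hsv[y0:235,x0:300]
m=((h[...,2]>115)&(h[...,1]<60)).astype(np.uint8)
c=max(cv2.findContours(m,0,1)[0],key=cv2.contourArea)
el=cv2.fitEllipse(cv2.convexHull(c));lc=onplane(f,np.array(el[0])+[x0,y0],.02);print('lid',el,lc.round(4))
p=onplane(f,np.array([[68,244],[187,229]])/4.7+[250,160],.022);d=p[1]-p[0];print('ptr',p.round(4).tolist(),'mid',p.mean(0).round(4),np.linalg.norm(d),'ang',np.arctan2(d[1],d[0]))
E
python3 m.py
```

```text
[7 4]
[2 1]
y [[0.4951, -0.0686, 0.118], [0.6057, -0.0754, 0.118]] mid [ 0.5504 -0.072   0.118 ] len 0.1108 ang 3.08
r [[0.588, -0.1122, 0.118], [0.5834, -0.1182, 0.118]] mid [ 0.5857 -0.1152  0.118 ] len 0.0076 ang 0.921
w [[0.5921, -0.0383, 0.118], [0.5058, -0.1112, 0.118]] [ 0.54891696 -0.07474027  0.118     ] 0.7020542509470896
[108]
pad [[408.44444444 221.24074074]] [[ 0.5007 -0.1642  0.134 ]] [[ 0.5069 -0.1726  0.087 ]]
lid ((21.97548484802246, 19.91071319580078), (29.779273986816406, 30.529739379882812), 53.41337966918945) [[0.5471 0.2477 0.02  ]]
ptr [[0.5395, 0.2886, 0.022], [0.5513, 0.2051, 0.022]] mid [0.5454 0.2468 0.022 ] 0.08424475646297604 ang -1.4297641416291982
```

```bash
python3 -m crank '{"travel":[[5,7,0],[8,11,0],[11,15,0],[14,19,0],[17,23,0]],"turn":[[0,0,0],[0,0,0],[0,0,0],[0,0,0],[0,0,0]],"gripper":[1,1,1,1,1]}' 40; python3 -m crank '{"travel":[[4,5,0],[8,10,0],[11,15,0],[13.9,20,0],[13.9,20,0]],"turn":[[0,0,0],[0,0,0],[0,0,0],[0,0,0],[0,0,0]],"gripper":[1,1,1,1,1]}'
```

```text
clock: 0.65
position: [0.3355, -0.3936, 0.2313]
tool_rot: [3.142, 0.0, 0.303]
force: [2.2, -0.3, -0.4]
grip_width: 0.0123
finger_force: 0.0
clock: 1.15
position: [0.4747, -0.193, 0.2313]
tool_rot: [-3.141, -0.0, 0.304]
force: [0.9, -1.5, -0.0]
grip_width: 0.0
finger_force: 0.0
```

```bash
python3 -m crank '{"travel":[[0,0,0],[0,0,-3],[0,0,-6],[0,0,-7.5],[0,0,-7.5]],"turn":[[0,0,0],[0,0,0],[0,0,0],[0,0,0],[0,0,0]],"gripper":[1,1,1,1,1]}'; python3 - <<'E'
from h import *
a=snap('wrist');b=snap('top');print(bot.observe()['position'])
P=[[.5007,-.1642,.136],[.495,-.166,.15]]
A=a['pixels'];B=b['pixels']
for f,i in((a,A),(b,B)):
    print(proj(f,P).round())
c=proj(b,P)[0].astype(int);crop=cv2.resize(B[c[1]-50:c[1]+40,c[0]-80:c[0]+30],(489,400),interpolation=2)
cv2.imwrite('pics/press.png',np.hstack([cv2.resize(A,(310,194)).repeat(1,0)if 0 else cv2.copyMakeBorder(cv2.resize(A,(310,194)),0,206,0,0,0),crop])[:,:,::-1])
E
```

```text
clock: 1.65
position: [0.4726, -0.1952, 0.1545]
tool_rot: [-3.14, 0.003, 0.303]
force: [0.6, -0.5, 0.6]
grip_width: -0.0002
finger_force: 0.0
[ 0.47378628 -0.19559545  0.15666493]
[[282. 179.]
 [279. 198.]]
[[409. 221.]
 [410. 222.]]
```

View pics/press.png

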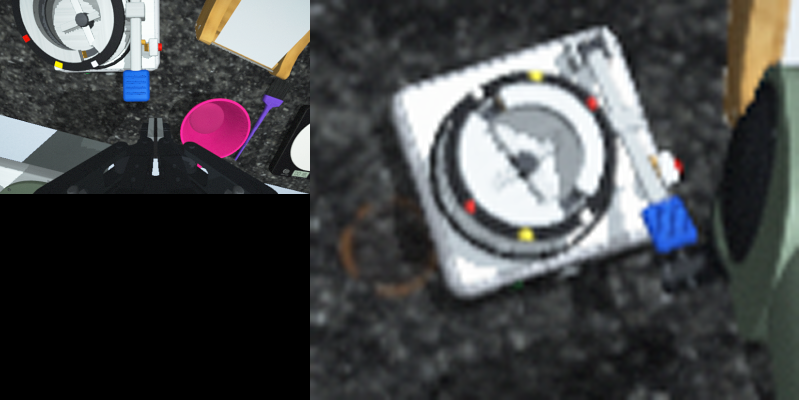

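The wrist view (left) shows the blue pad straight ahead of the closed fingers, and the lever runs parallel to the tool's x axis. The top view shows the fingertips about 3 cm short of the pad. I'll refine the numbers from the wrist view.

```bash
cat > w.py <<'E'
from h import *
f=snap('wrist');im=f['pixels'];hsv=cv2.cvtColor(im,cv2.COLOR_RGB2HSV)
def blob(lo,hi,n,z):
    m=cv2.inRange(hsv,np.array(lo),np.array(hi));k,l,s,c=cv2.connectedComponentsWithStats(m)
    i=1+np.argsort(-s[1:,4])[:n];P=onplane(f,c[i],z);print(s[i,4],c[i].round(1).tolist(),P.round(4).tolist());return P
print(bot.observe()['position'],bot.observe()['tool_rot'])
blob((105,150,80),(125,255,255),1,.134)
blob((22,120,120),(35,255,255),3,.118)
blob((172,150,120),(180,255,255),3,.118);blob((0,150,120),(4,255,255),3,.118)
E
python3 w.py
```

```text
[ 0.47410515 -0.19568166  0.1571065 ] [ 3.14106941e+00 -6.98699736e-04  3.02494700e-01]
[3431] [[280.1, 178.0]] [[0.5007, -0.1633, 0.134]]
[187  12   7] [[122.1, 134.6], [294.3, 87.9], [432.6, 81.6]] [[0.4937, -0.0686, 0.118], [0.5476, -0.1568, 0.118], [0.5734, -0.2279, 0.118]]
[1 1 1] [[58.0, 74.0], [49.0, 77.0], [60.0, 87.0]] [[0.5166, -0.031, 0.118], [0.5136, -0.0262, 0.118], [0.51, -0.0324, 0.118]]
[162 116] [[56.0, 81.3], [328.6, 98.4]] [[0.5124, -0.03, 0.118], [0.5479, -0.1764, 0.118]]
```

```bash
python3 -m crank '{"travel":[[1,1.5,0.5],[2.3,2.9,0.5],[2.3,2.9,0],[2.3,2.9,-1.5],[2.3,2.9,-1.5]],"turn":[[0,0,0],[0,0,0],[0,0,0],[0,0,0],[0,0,0]],"gripper":[1,1,1,1,1]}'
```

```text
clock: 2.3
position: [0.4966, -0.1666, 0.141]
tool_rot: [-3.142, 0.0, 0.303]
force: [1.7, 2.0, 1.8]
grip_width: 0.0
finger_force: 1.3
```

```bash
python3 -m crank '{"travel":[[0,0,-1.2],[-0.1,0,-2.4],[-0.2,0,-3.6],[-0.3,-0.1,-4.6],[-0.4,-0.1,-5.2]],"turn":[[0,0,0],[0,0,0],[0,0,0],[0,0,0],[0,0,0]],"gripper":[1,1,1,1,1]}'; python3 -m crank '{"travel":[[0,0,-0.3],[0,0,-0.6],[0,0,-0.8],[0,0,-0.8],[0,0,-0.8]],"turn":[[0,0,0],[0,0,0],[0,0,0],[0,0,0],[0,0,0]],"gripper":[1,1,1,1,1]}'
```

```text
clock: 2.8
position: [0.4926, -0.1677, 0.0887]
tool_rot: [3.141, 0.0, 0.302]
force: [1.7, -2.9, 5.3]
grip_width: 0.0001
finger_force: 2.5
clock: 3.3
position: [0.4924, -0.1679, 0.0813]
tool_rot: [3.141, 0.001, 0.302]
force: [-2.9, -3.0, 8.3]
grip_width: 0.0003
finger_force: 3.4
```

```bash
python3 -m crank '{"travel":[[0,0,4],[0,0,8],[0,0,12],[0,0,12],[0,0,12]],"turn":[[0,0,0],[0,0,0],[0,0,0],[0,0,0],[0,0,0]],"gripper":[1,1,1,1,1]}'; python3 w.py; python3 m.py | grep -A1 pad
```

```text
clock: 3.8
position: [0.4929, -0.1676, 0.2019]
tool_rot: [3.141, -0.001, 0.303]
force: [0.1, 0.0, -0.3]
grip_width: -0.0002
finger_force: 0.0
[ 0.49241337 -0.16744187  0.20096599] [-3.14144821e+00  3.24765625e-04  3.02634189e-01]
[1327] [[319.2, 189.4]] [[0.5062, -0.1617, 0.134]]
[121 117] [[237.0, 3.6], [194.0, 162.7]] [[0.6043, -0.0764, 0.118], [0.4935, -0.0686, 0.118]]
[1 1 1] [[286.0, 46.0], [281.0, 51.0], [149.0, 119.0]] [[0.5896, -0.1129, 0.118], [0.5857, -0.1105, 0.118], [0.5154, -0.0324, 0.118]]
[114  96  67] [[286.7, 52.2], [145.2, 122.2], [353.4, 131.4]] [[0.5861, -0.1143, 0.118], [0.5124, -0.0301, 0.118], [0.5501, -0.1737, 0.118]]
pad [[407.35087719 228.87719298]] [[ 0.4776 -0.1605  0.134 ]] [[ 0.483  -0.1688  0.087 ]]
lid ((21.97359848022461, 19.917930603027344), (29.78937339782715, 30.52872085571289), 52.410587310791016) [[0.547  0.2477 0.02  ]]
```

```bash
python3 -m crank '{"travel":[[0.5,4,0],[1,8,0],[1.5,12,0],[2,16,0],[2.5,20,0]],"turn":[[0,0,8],[0,0,16],[0,0,24],[0,0,32],[0,0,40]],"gripper":[1,1,1,0,0]}'; python3 -m crank '{"travel":[[0.5,4,0],[1,8,0],[1.5,12,0],[2,16,0],[2.5,20,0]],"turn":[[0,0,8],[0,0,16],[0,0,24],[0,0,32],[0,0,40]],"gripper":[0,0,0,0,0]}'; python3 - <<'E'
from h import *
f=snap('top');hsv=cv2.cvtColor(f['pixels'],cv2.COLOR_RGB2HSV)
m=cv2.inRange(hsv[200:245,390:425],np.array((105,150,80)),np.array((125,255,255)));print('pad',cv2.connectedComponentsWithStats(m)[2:],proj(f,[[.4915,-.166,.085]]))
w=snap('wrist');s=bot.observe();print(s['position'],s['tool_rot'])
cv2.imwrite('pics/lidw.png',w['pixels'][:,:,::-1]);print(proj(w,[[.5465,.2473,.022]]))
E
```

```text
clock: 4.4
position: [0.5172, 0.0342, 0.2002]
tool_rot: [-3.14, 0.001, 1.007]
force: [0.3, -0.4, 0.4]
grip_width: 0.0279
finger_force: 0.0
clock: 4.9
position: [0.5422, 0.234, 0.1999]
tool_rot: [-3.14, 0.0, 1.705]
force: [1.1, 0.4, 0.3]
grip_width: 0.0854
finger_force: 0.0
pad (array([[   0,    0,   35,   45, 1469],
       [  11,   21,   12,   12,  106]], dtype=int32), array([[17.0251872 , 21.67597005],
       [16.6509434 , 26.49056604]])) [[406.29577147 226.20345757]]
[0.54138798 0.23824596 0.19984666] [-3.13936634 -0.00322099  1.71016192]
[[328.17736637 168.26708299]]
```

View pics/lidw.png

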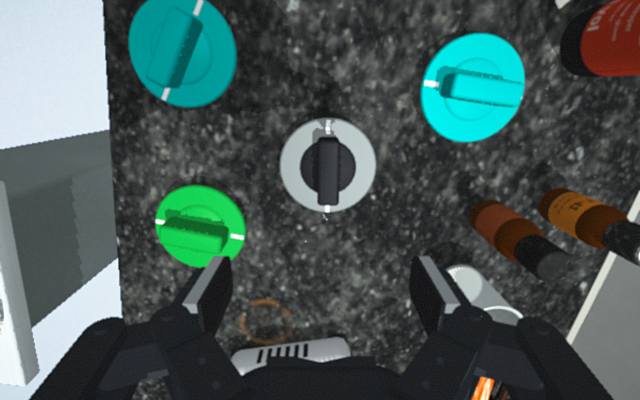

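The wrist view shows the grey lid centred near (328,165), with white pointers at (327,127) and (327,210) and its bar upright along the tool's x axis. The look-alikes stand clear of it. The pad sits where the caught lever should put it.

```bash
cat > l.py <<'E'
from h import *
w=snap('wrist');s=bot.observe();print(s['position'],s['tool_rot'])
h=cv2.cvtColor(w['pixels'],cv2.COLOR_RGB2HSV)[105:225,270:386]
m=((h[...,2]>105)&(h[...,1]<50)).astype(np.uint8)
c=max(cv2.findContours(m,0,1)[0],key=cv2.contourArea).reshape(-1,2)+[270,105]
P=onplane(w,c.astype(float),.022)[:,:2]
cc,r=cv2.minEnclosingCircle((P*1000).astype(np.float32));el=cv2.fitEllipse((P*1000).astype(np.float32));print(cc,r,el)
m2=((h[...,2]>225)&(h[...,1]<40)).astype(np.uint8);k,l,st,ce=cv2.connectedComponentsWithStats(m2)
i=1+np.argsort(-st[1:,4])[:4];print(st[i,4],(ce[i]+[270,105]).round(1).tolist(),onplane(w,ce[i]+[270,105],.022).round(4).tolist())
E
python3 l.py
```

```text
[0.54168619 0.23516259 0.1996289 ] [-3.13891446e+00 -1.30818261e-03  1.70366719e+00]
(546.4183349609375, 248.09510803222656) 51.511898040771484 ((545.711669921875, 248.3124237060547), (100.3715591430664, 100.67011260986328), 90.62015533447266)
[31  2] [[328.0, 205.6], [328.5, 118.0]] [[0.5522, 0.2027, 0.022], [0.539, 0.2952, 0.022]]
```

```bash
python3 -m crank '{"travel":[[0.4,1.2,-3],[0.4,1.2,-6],[0.4,1.2,-9],[0.4,1.2,-10],[0.4,1.2,-10]],"turn":[[0,0,0.3],[0,0,0.3],[0,0,0.3],[0,0,0.3],[0,0,0.3]],"gripper":[0,0,0,0,0]}'; python3 l.py
```

```text
clock: 5.55
position: [0.546, 0.2436, 0.0999]
tool_rot: [-3.139, 0.001, 1.703]
force: [1.0, -0.0, 0.6]
grip_width: 0.0858
finger_force: 0.0
[0.54668805 0.24418605 0.10131717] [-3.14066543e+00  2.50116405e-04  1.70344586e+00]
(547.9685668945312, 252.91098022460938) 50.187232971191406 ((546.6544189453125, 256.1055603027344), (82.19338989257812, 86.3707275390625), 84.63558959960938)
[1190  104   58] [[374.0, 198.9], [323.3, 143.2], [338.9, 149.7]] [[0.5828, 0.2542, 0.022], [0.5396, 0.2903, 0.022], [0.5512, 0.2872, 0.022]]
```

```bash
python3 -m crank '{"travel":[[0,0.4,-2],[0,0.4,-4],[0,0.4,-6],[0,0.4,-7.2],[0,0.4,-7.2]],"turn":[[0,0,0.6],[0,0,0.6],[0,0,0.6],[0,0,0.6],[0,0,0.6]],"gripper":[0,0,0,0,0]}'; python3 -m crank '{"travel":[[0,0,0],[0,0,0],[0,0,0],[0,0,0],[0,0,0]],"turn":[[0,0,0],[0,0,0],[0,0,0],[0,0,0],[0,0,0]],"gripper":[0.5,1,1,1,1]}' 60
```

```text
clock: 6.1
position: [0.5467, 0.2484, 0.0291]
tool_rot: [-3.141, 0.0, 1.714]
force: [-0.1, 1.3, -0.2]
grip_width: 0.0855
finger_force: 0.0
clock: 6.6
position: [0.547, 0.2487, 0.0299]
tool_rot: [3.141, -0.0, 1.715]
force: [-0.7, -0.7, 7.5]
grip_width: 0.0209
finger_force: 58.8
```

```bash
python3 -m crank '{"travel":[[0,0,3],[0,0,7],[0,0,11],[0,0,15],[0,0,18]],"turn":[[0,0,0],[0,0,0],[0,0,0],[0,0,0],[0,0,0]],"gripper":[1,1,1,1,1]}'; python3 -m crank '{"travel":[[0,-4,0],[0,-8,0],[0,-12,0],[0,-16,0],[0,-20,0]],"turn":[[0,0,-7],[0,0,-14],[0,0,-21],[0,0,-28],[0,0,-35]],"gripper":[1,1,1,1,1]}'; python3 -m crank '{"travel":[[0,-4,0],[0,-8,0],[0.2,-12,0],[0.2,-12,0],[0.2,-12,0]],"turn":[[0,0,-7],[0,0,-14],[0,0,-21],[0,0,-22],[0,0,-22]],"gripper":[1,1,1,1,1]}'; python3 - <<'E'
from h import *
f=snap('top');w=snap('wrist');s=bot.observe();print(s['position'],s['tool_rot'],s['force'],s['moment'],s['grip_width'])
W=w['pixels'];c=proj(f,[[.549,-.0723,.118]])[0].astype(int);T=f['pixels'][c[1]-40:c[1]+40,c[0]-40:c[0]+40]
cv2.imwrite('pics/held.png',np.hstack([cv2.copyMakeBorder(cv2.resize(W,(480,300)),0,20,0,0,0),cv2.resize(T,(320,320),interpolation=2)])[:,:,::-1])
E
```

```text
clock: 7.1
position: [0.5469, 0.2488, 0.2119]
tool_rot: [3.14, -0.0, 1.715]
force: [1.6, -0.1, -3.0]
grip_width: 0.0208
finger_force: 59.5
clock: 7.6
position: [0.5464, 0.047, 0.2095]
tool_rot: [3.141, 0.0, 1.099]
force: [-0.3, 0.2, -2.2]
grip_width: 0.021
finger_force: 59.5
clock: 8.1
position: [0.5486, -0.072, 0.2093]
tool_rot: [-3.141, 0.0, 0.718]
force: [-0.5, 0.4, -1.7]
grip_width: 0.0209
finger_force: 59.5
[ 0.54871792 -0.07037002  0.20931136] [-3.14115121e+00 -2.60607667e-04  7.22234700e-01] [ 0.85749443  0.82244248 -1.6427038 ] [-0.02727328 -0.01560325  0.02604326] 0.02074345585891773
```

View pics/held.png

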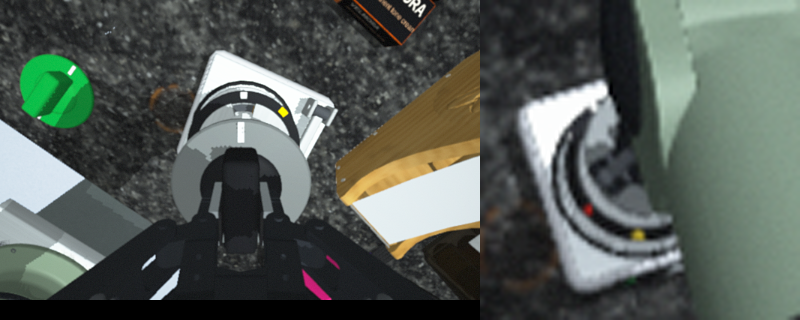

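The wrist view shows the held disc with its pointer at (241,132). The far white mark on the rim shows just beyond it at (243,94), nearly in line. I'll measure the disc's offset in the hand.

```bash
cat > d.py <<'E'
from h import *
from scipy.optimize import least_squares
w=snap('wrist');s=bot.observe();p=s['position'];print(p,s['tool_rot'])
h=cv2.cvtColor(w['pixels'],cv2.COLOR_RGB2HSV)
zt=p[2]-.0075
g=cv2.Canny(cv2.cvtColor(w['pixels'],cv2.COLOR_RGB2GRAY),40,120)
q=np.argwhere(g)[:,::-1].astype(float);P=onplane(w,q,zt)[:,:2]
r=np.linalg.norm(P-p[:2],axis=1);P=P[abs(r-.051)<.005]
f=lambda v:np.linalg.norm(P-v,axis=1)-.051
o=least_squares(f,p[:2],loss='cauchy',f_scale=.0006);print('disc',o.x.round(4),'n',(abs(o.fun)<.001).sum(),len(P))
m=((h[...,2]>200)&(h[...,1]<40)).astype(np.uint8);m[:,:280]=0;m[:,360:]=0;m[:100]=0;m[210:]=0
k,l,st,ce=cv2.connectedComponentsWithStats(m)
for i in range(1,k):
    if st[i,4]>15:
        a,b=onplane(w,ce[i],zt)[0],onplane(w,ce[i],.118)[0]
        d=a[:2]-o.x;e=b[:2]-[.549,-.0723]
        print(st[i,4],ce[i].round(1),'lid r/ang',np.hypot(*d).round(4),np.arctan2(d[1],d[0]).round(3),'| bowl',np.hypot(*e).round(4),np.arctan2(e[1],e[0]).round(3))
E
python3 d.py
```

```text
[ 0.54873691 -0.07020407  0.20931813] [-3.14118061e+00 -2.35268559e-04  7.22547053e-01]
disc [ 0.5469 -0.0698] n 505 1497
959 [316.4 106.1] lid r/ang 0.0753 0.744 | bowl 0.0715 0.807
378 [329.9 119.4] lid r/ang 0.0694 0.655 | bowl 0.062 0.66
79 [325.  127.1] lid r/ang 0.0658 0.686 | bowl 0.0564 0.718
409 [349.1 151.6] lid r/ang 0.0559 0.468 | bowl 0.0425 0.271
16 [315.8 151.8] lid r/ang 0.054 0.759 | bowl 0.0386 0.894
70 [327.8 154.4] lid r/ang 0.0529 0.65 | bowl 0.0362 0.654
253 [321.  176.4] lid r/ang 0.0417 0.711 | bowl 0.0191 0.864
```

```bash
python3 -m crank '{"travel":[[0.2,-0.2,-2],[0.2,-0.2,-4],[0.2,-0.2,-5],[0.2,-0.2,-5.5],[0.2,-0.2,-5.5]],"turn":[[0,0,0],[0,0,0],[0,0,0],[0,0,0],[0,0,0]],"gripper":[1,1,1,1,1]}'; python3 d.py
```

```text
clock: 8.75
position: [0.5507, -0.0729, 0.1541]
tool_rot: [-3.141, 0.0, 0.721]
force: [-0.0, -0.5, -0.8]
grip_width: 0.0207
finger_force: 59.6
[ 0.55096272 -0.0730861   0.15467439] [ 3.14150740e+00 -2.61988244e-04  7.20485550e-01]
disc [ 0.5494 -0.073 ] n 440 1466
1165 [319.1 107.1] lid r/ang 0.0749 0.737 | bowl 0.0732 0.728
561 [330.4 125.5] lid r/ang 0.0667 0.659 | bowl 0.0635 0.629
133 [320.6 137.6] lid r/ang 0.0609 0.729 | bowl 0.0565 0.716
116 [350.5 158.4] lid r/ang 0.0528 0.452 | bowl 0.0479 0.344
254 [321.  176.2] lid r/ang 0.042 0.727 | bowl 0.0339 0.705
```

Disc centre and bowl axis agree to within 1 mm, and the angles to 0.01 rad. Lowering.

```bash
python3 -m crank '{"travel":[[0,0,-0.5],[0,0,-1],[0,0,-1.4],[0,0,-1.8],[0,0,-2]],"turn":[[0,0,0],[0,0,0],[0,0,0],[0,0,0],[0,0,0]],"gripper":[1,1,1,1,1]}'
```

```text
clock: 9.3
position: [0.5506, -0.0734, 0.1339]
tool_rot: [-3.141, 0.0, 0.72]
force: [0.5, -1.1, 2.6]
grip_width: 0.0209
finger_force: 60.3
```

```bash
python3 -m crank '{"travel":[[0,0,0],[0,0,0],[0,0,0],[0,0,0],[0,0,0]],"turn":[[0,0,0],[0,0,-5],[0,0,-10],[0,0,-15],[0,0,-20]],"gripper":[1,1,1,1,1]}' 100; python3 -c "
from h import *
s=bot.observe();print(s['moment'],s['tool_rot'],s['position'])"; python3 -m crank '{"travel":[[0,0,0],[0,0,0],[0,0,0],[0,0,0],[0,0,0]],"turn":[[0,0,-6],[0,0,-12],[0,0,-18],[0,0,-23],[0,0,-25]],"gripper":[1,1,1,1,1]}'; python3 - <<'E'
from h import *
f=snap('top');w=snap('wrist','end.png');s=bot.observe();print(s['position'],s['tool_rot'],s['force'],s['moment'],s['finger_force'])
E
python3 d.py
```

```text
clock: 9.8
position: [0.5505, -0.0729, 0.1342]
tool_rot: [-3.141, 0.0, 0.368]
force: [-2.1, 2.6, -0.7]
grip_width: 0.02
finger_force: 98.1
[0.78223367 0.48637696 0.12031245] [-3.14090765e+00  3.07545543e-04  3.67718633e-01] [ 0.55052453 -0.07291125  0.13420101]
clock: 10.3
position: [0.5505, -0.0725, 0.1342]
tool_rot: [-3.141, 0.001, -0.068]
force: [-3.8, 4.6, 0.1]
grip_width: 0.0196
finger_force: 98.1
[ 0.55050203 -0.07247649  0.13418557] [-3.14092635e+00  7.25555583e-04 -6.53272553e-02] [-2.02829364  4.52852206 -0.9579926 ] [1.22801664 0.5421067  0.22433418] 98.14312934875488
[ 0.55049502 -0.0724957   0.13417237] [-3.14092334e+00  7.62194781e-04 -6.41203666e-02]
disc [ 0.549  -0.0726] n 410 828
1251 [317.2 108.1] lid r/ang 0.0745 -0.04 | bowl 0.074 -0.043
966 [319.7 130.4] lid r/ang 0.0642 -0.053 | bowl 0.0632 -0.058
266 [320.7 175.3] lid r/ang 0.0423 -0.059 | bowl 0.04 -0.067
```

View pics/end.png

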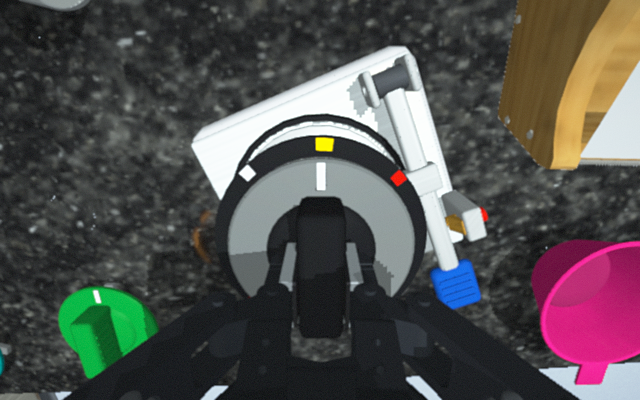

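The wrist view shows the lid's pointer at (320,177) lined up with the yellow mark at (324,144). The white mark is at (248,173) and red at (398,178). The lever is down under its catch with the pad at (456,284). The moment of 0.22 N m matches the spring at pulse, so I'm handing the job in.

```bash
python3 -c "
from workcell import bot
print(bot.job_done())"
```

```text
the job is handed in; nothing more can be done
None
```

The job is handed in, verdict not shown: the clamp is caught, and the grey lid is seated, turned to the yellow pulse marks and still gripped, with no bystander touched as far as I saw.

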